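# Transfer charged battery packs to the capacity tester in bay order

## Robot

A 7-joint arm with a two-finger parallel gripper is mounted at the origin on a cart in front of the work surface, level with it; the furniture and walls round the work are solid. World frame = base frame: x ahead of the robot, y to its left, z up, the work surface at z = 0. Lengths are in mm, angles in rad, forces in N, time in s.
With the tool pointing down it reaches from about 400 to 875 mm from the base axis. Payload 6.5 kg.
Tool frame: the origin (TCP) lies on the centre line of the jaws, within the pads' length; the fingertips stand 25 mm ahead of it and the grasp point (between the pads) lies 6 mm ahead of it; z points along the fingers, y is the line along which they close (so a half turn about z gives the same grasp; the last joint's range is limited). The gripper opens to 88 mm and grips with 3 to 60 N. Pads are 18 mm wide; open, the fingers measure 123 mm over their backs; the gripper's body (75 mm by 187 mm) begins 45 mm behind the grasp point.
Start: joints at [1.116, 0.536, -0.004, 1.538, 0.003, 1.067, -0.071], TCP at [246.396, -601.481, 224.016] pointing down, gripper open.
Joint ranges: [-2.7, 2.7], [-0.37, 2.16], [-1.27, 1.26], [0.24, 2.4], [-1.31, 4.45], [0.19, 1.91], [-2.76, 2.76]. Speed limits (rad/s): [2.39, 2.39, 3.14, 3.14, 3.14, 3.14, 3.14].

## Interface

Orientations are given as a rotation vector (axis times angle).
In Python, from plant import arm gives the robot as it stands. Calls block until the motion is done:
- arm.move_ptp(position, orientation): joint-space move of the TCP to a pose.
- arm.move_straight(position, ori=None, max_speed=150, force_limit=None): straight line of the TCP; ori=None keeps the orientation; max_speed is the mean speed in mm/s. With force_limit (N) it stops when the force on the tool has changed by that much, and returns True; else False.
- arm.move_joints(angles): joint-space move.
- arm.gripper_to(opening, grasp_force=None): opening from 0.0 (shut) to 1.0 (fully open); grasp_force is the grip in N (None keeps the last); returns when the fingers have stopped.
- arm.hold(seconds).
- arm.solve_ik(position, orientation): joint angles nearest the present ones, or None.
- arm.read_state(): the state.
- arm.capture(name): name is "scene" or "side" or "wrist"; returns a dict with "color" (420x560x3 uint8, red, green, blue), "fx", "fy", "cx", "cy" (pixels), "world_from_camera" (4x4, takes a point from camera to world coordinates). Camera axes: x right, y down, z forward; pixel columns grow to the right and rows downward; lengths in mm; the calibration is good to about 2 mm. A picture is of the moment at which its call begins. There is no depth.
A pose or a line that the arm cannot do raises arm.MotionError and nothing moves.
- arm.sign_off(): hands the job in; it is judged then, once.
Trained networks look in the newest picture that a camera, given by its name, has taken for a name from the list of things; names that differ only in an ending like _2 or _b are one class to them, and where a whole thing is asked for, a point or a joint stands for the part that bears it (a point fixed in the world has none). Each returns a list of dicts, best first, with "score" (0 to 1); they miss things now and then, are a little off and sometimes report something else, mostly with a low value. They report only what shows in the picture. A call takes as long as a camera call.
- arm.boxes_of(camera, label): "at" ([x, y, z] in mm, in world coordinates, good to about 4 mm: the middle of the surface that is visible of it).
- arm.trace(camera, label): "pixels" (420x560 bool, what is visible of it).
The state is a dict: "time_s": time; "joint_pos": joint angles; "qd": joint speeds; "joint_efforts": joint torques, N m; "tcp_pos": TCP position; "tool_rot": TCP orientation; "contact_force": force on the tool from outside, world axes, zero at the start; "wrist_torque": the same for the moment, N m; "opening": opening from 0.0 (shut) to 1.0 (fully open); "grasp_force": force on a finger pad.
Only numpy, scipy, OpenCV 4.12 (cv2) and the standard library are available. Lean on these libraries where they do the work, as an engineer would, in place of code of your own. Each camera call takes 0.05 s, during which the arm holds its last target. There are 200 camera calls.

## Task

The four battery packs are charged: move them from the black charger into the bays of the white capacity tester in the same bay order, counting each from the end with the yellow end plate, because the log is kept by bay number. Lower each pack upright and fully home into its bay, without dropping it, with its label still facing the front.

Things in the scene. Friction and masses are not known exactly. Their poses are not given: they have to be found in the camera images.
- charger: Battery charger, fixed: low black base 70 (x) x 236 (y) x 22 mm high (end plates 34 mm), yellow end plate at its +y end (bay 1), grey one at the other. Origin on the worktop under the middle of its front face; x to its back, y toward the yellow end. Four grey cups stand on it, centred at x = 34 mm, y = 75, 25, -25, -75 mm for bays 1 to 4.
- tester: White capacity tester, fixed, 70 (x) x 236 (y) x 61 mm high, displays along its front; yellow end plate at its -y end (bay 1). Origin on the worktop under the middle of its front face; x to its back, y away from the yellow end. Bays 1 to 4 at x = 34 mm, y = -75, -25, 25, 75 mm: 45 x 27 mm inside, a 6 mm bevel round the upper 8 mm; floor 25, rim 59 mm above the worktop.
- pack_red: Loose battery pack, upright, 40 (x) x 22 (y) x 90 mm (z), about 0.13 kg: black shell, red cap (upper 26 mm), white paper label on its front (-x) face. Origin at the centre of its underside. Starts in cup_red, underside 25 mm above the worktop, its upper 56 mm clear of the cup. Grip from above across the 40 mm (front and back faces); neighbours stand at 50 mm pitch along y.
- pack_blue: Loose battery pack, upright, 40 (x) x 22 (y) x 90 mm (z), about 0.13 kg: black shell, blue cap (upper 26 mm), white paper label on its front (-x) face. Origin at the centre of its underside. Starts in cup_blue, underside 25 mm above the worktop, its upper 56 mm clear of the cup. Grip from above across the 40 mm (front and back faces); neighbours stand at 50 mm pitch along y.
- pack_green: Loose battery pack, upright, 40 (x) x 22 (y) x 90 mm (z), about 0.13 kg: black shell, green cap (upper 26 mm), white paper label on its front (-x) face. Origin at the centre of its underside. Starts in cup_green, underside 25 mm above the worktop, its upper 56 mm clear of the cup. Grip from above across the 40 mm (front and back faces); neighbours stand at 50 mm pitch along y.
- pack_white: Loose battery pack, upright, 40 (x) x 22 (y) x 90 mm (z), about 0.13 kg: black shell, white cap (upper 26 mm), white paper label on its front (-x) face. Origin at the centre of its underside. Starts in cup_white, underside 25 mm above the worktop, its upper 56 mm clear of the cup. Grip from above across the 40 mm (front and back faces); neighbours stand at 50 mm pitch along y.
- cup_red: Grey charging cup, fixed on the charger, that holds pack_red at the start (red tag on its front); which charger bay it is in varies. 63 (x) x 45 (y) x 37 mm high; origin at the centre of its underside, 22 mm above the worktop; floor 3 mm, rim 37 mm above the origin; axes parallel to the charger's. Inside 45 x 27 mm.
- cup_blue: Grey charging cup, fixed on the charger, that holds pack_blue at the start (blue tag on its front); which charger bay it is in varies. 63 (x) x 45 (y) x 37 mm high; origin at the centre of its underside, 22 mm above the worktop; floor 3 mm, rim 37 mm above the origin; axes parallel to the charger's. Inside 45 x 27 mm.
- cup_green: Grey charging cup, fixed on the charger, that holds pack_green at the start (green tag on its front); which charger bay it is in varies. 63 (x) x 45 (y) x 37 mm high; origin at the centre of its underside, 22 mm above the worktop; floor 3 mm, rim 37 mm above the origin; axes parallel to the charger's. Inside 45 x 27 mm.
- cup_white: Grey charging cup, fixed on the charger, that holds pack_white at the start (white tag on its front); which charger bay it is in varies. 63 (x) x 45 (y) x 37 mm high; origin at the centre of its underside, 22 mm above the worktop; floor 3 mm, rim 37 mm above the origin; axes parallel to the charger's. Inside 45 x 27 mm.

How it is judged:
By the outcome, as a careful person would: the job done as asked, in the order asked, and still so for the second after the job is handed in, with the robot touching nothing.
It also fails if it takes over 96 s, if anything falls off the work surface, if the arm or the gripper's body presses on something with over 40 N, if the wrist force passes 120 N, or if a joint passes its speed limit or range.

## Working session

There is one attempt and no reset: what is moved stays moved. The work goes in short steps, each a Python script; the robot and the scene stay as the last script left them, time stands still between calls to the robot, and variables do not carry over. Pictures are saved under pics/ and viewed, at most 14 in all, crops included, and the job is handed in when it is done.

```bash
ls; mkdir -p pics; python3 - <<'E'
from plant import arm
import cv2,numpy as np
for c in ("scene","side"):
    d=arm.capture(c); cv2.imwrite(f"pics/{c}0.png",d["color"][...,::-1])
    print(c,d["fx"],d["cx"],d["cy"],np.round(d["world_from_camera"],3).tolist())
    for n in ("charger","tester","pack_red","pack_blue","pack_green","pack_white","cup_red","cup_blue","cup_green","cup_white"):
        print(n,[(np.round(b["at"]).tolist(),round(b["score"],2)) for b in arm.boxes_of(c,n)[:2]])
s=arm.read_state();print(s["time_s"],s["tool_rot"],s["opening"])
E
```

```text
pics
scene 489.2751895235456 279.97970459532445 215.00538746665126 [[-0.532, -0.419, 0.736, -92.983], [-0.847, 0.252, -0.469, 634.709], [0.011, -0.872, -0.489, 460.234], [0.0, 0.0, 0.0, 1.0]]
charger [([426.0, 392.0, 20.0], 0.57)]
tester [([605.0, 189.0, 49.0], 0.87)]
pack_red [([437.0, 376.0, 88.0], 0.67)]
pack_blue [([442.0, 328.0, 92.0], 0.98)]
pack_green [([451.0, 274.0, 86.0], 0.79), ([422.0, 429.0, 45.0], 0.29)]
pack_white [([433.0, 419.0, 92.0], 0.56)]
cup_red [([425.0, 376.0, 46.0], 0.95)]
cup_blue [([427.0, 319.0, 47.0], 0.96)]
cup_green [([431.0, 270.0, 47.0], 0.94)]
cup_white [([422.0, 431.0, 44.0], 0.94)]
side 379.9078334335707 283.35799925724496 214.914009947674 [[-0.994, -0.078, 0.07, 454.519], [-0.104, 0.661, -0.743, 872.121], [0.012, -0.746, -0.666, 617.514], [0.0, 0.0, 0.0, 1.0]]
charger [([455.0, 458.0, 25.0], 0.59)]
tester [([619.0, 223.0, 51.0], 0.87), ([449.0, 439.0, 51.0], 0.2)]
pack_red [([454.0, 377.0, 107.0], 0.77)]
pack_blue [([456.0, 326.0, 112.0], 0.84)]
pack_green [([460.0, 274.0, 112.0], 0.87)]
pack_white [([447.0, 424.0, 98.0], 0.67)]
cup_red [([472.0, 368.0, 57.0], 0.66)]
cup_blue [([483.0, 269.0, 58.0], 0.74), ([483.0, 316.0, 59.0], 0.53)]
cup_green [([487.0, 269.0, 58.0], 0.65)]
cup_white [([450.0, 436.0, 48.0], 0.64)]
1.1 [-3.08235332e+00 -6.06944391e-01  2.96620781e-05] 0.9989076342743209
```

View pics/scene0.png

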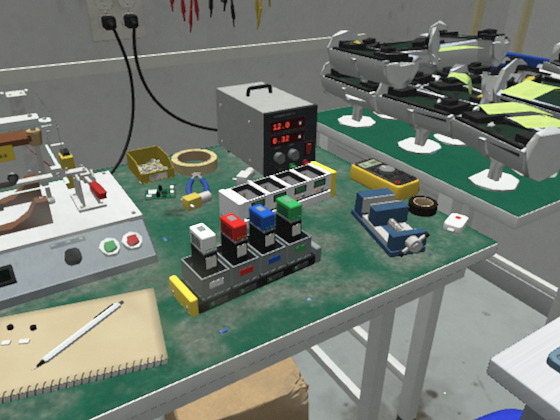

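View pics/side0.png

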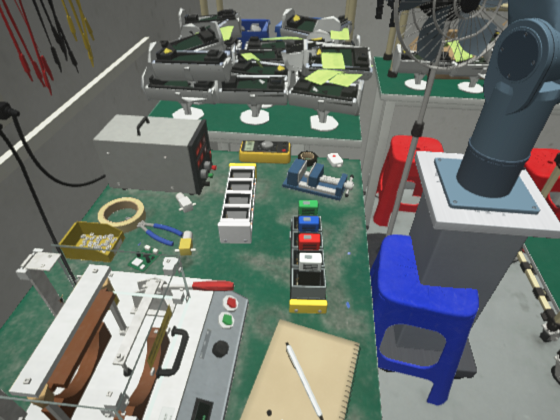

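White, red, blue, green stand in charger bays 1–4: yellow plate near (185,295) in scene, packs at (203,238)…(288,210). The tester's yellow plate is at the far end (-y), near (325,175). The grey power supply stands close behind the tester. Next I'll look with the wrist camera.

```bash
cat > h.py <<'E'
from plant import arm
import cv2,numpy as np
from scipy.spatial.transform import Rotation as R
def ori(yaw,s=1):  # tool down, jaw line (tool y) along x-axis of a frame at yaw (s=+1/-1)
    f=yaw/2+s*np.pi/4; return np.pi*np.array([np.cos(f),np.sin(f),0])
def proj(d,P):
    T=np.linalg.inv(d["world_from_camera"]); c=np.atleast_2d(P)@T[:3,:3].T+T[:3,3]
    return np.c_[d["fx"]*c[:,0]/c[:,2]+d["cx"], d["fy"]*c[:,1]/c[:,2]+d["cy"]]
def ray(d,uv,z):
    uv=np.atleast_2d(uv).astype(float); W=d["world_from_camera"]
    r=np.c_[(uv[:,0]-d["cx"])/d["fx"],(uv[:,1]-d["cy"])/d["fy"],np.ones(len(uv))]@W[:3,:3].T
    return W[:3,3]+r*((z-W[2,3])/r[:,2])[:,None]
E
python3 - <<'E'
from h import *
d=arm.capture("wrist"); s=arm.read_state()
T=np.eye(4);T[:3,:3]=R.from_rotvec(s["tool_rot"]).as_matrix();T[:3,3]=s["tcp_pos"]
print(np.round(np.linalg.inv(T)@d["world_from_camera"],3),d["fx"])
for sg in(1,-1):
  for p in ([460,350,130],[640,200,130],[460,280,300],[540,290,400]):
    q=arm.solve_ik(p,ori(.05,sg)); print(sg,p,None if q is None else np.round(q,2))
E
```

```text
[[-0.00000e+00 -9.61000e-01 -2.76000e-01  7.03570e+01]
 [ 1.00000e+00  0.00000e+00 -1.00000e-03  8.30000e-02]
 [ 1.00000e-03 -2.76000e-01  9.61000e-01 -1.60701e+02]
 [ 0.00000e+00  0.00000e+00  0.00000e+00  1.00000e+00]] 352.0397846349252
1 [460, 350, 130] [-0.1   0.72 -0.9   1.77  0.66  0.99 -1.21]
1 [640, 200, 130] [ 0.03  0.76 -0.63  1.52  0.5   1.02 -0.68]
1 [460, 280, 300] [ 0.18  0.48 -1.09  1.7   0.44  1.24 -0.96]
1 [540, 290, 400] [ 0.11  0.54 -1.06  1.36  0.47  1.51 -0.87]
-1 [460, 350, 130] [ 0.    0.81 -1.08  1.76  0.81  1.08  1.83]
-1 [640, 200, 130] [ 0.26  0.95 -1.08  1.51  0.87  1.22  2.24]
-1 [460, 280, 300] [ 0.17  0.47 -1.07  1.7   0.43  1.23  2.19]
-1 [540, 290, 400] [ 0.11  0.55 -1.07  1.36  0.47  1.51  2.27]
```

```bash
python3 - <<'E'
from h import *
p=arm.read_state()["tcp_pos"]
arm.move_straight([p[0],p[1],380],max_speed=300)
q=np.array(arm.read_state()["joint_pos"]); q[0]=-0.5; q[2]=0;q[4]=0
arm.move_joints(q)
p=[540,330,380]
for sg in (1,-1): print(sg,np.round(arm.solve_ik(p,ori(.05,sg)),2))
arm.move_ptp(p,ori(.05,1))
d=arm.capture("wrist"); cv2.imwrite("pics/w1.png",d["color"][...,::-1])
s=arm.read_state();print(s["time_s"],np.round(s["joint_pos"],2))
for n in ("charger","tester","pack_red","pack_blue","pack_green","pack_white"):
    print(n,[(np.round(b["at"]).tolist(),round(b["score"],2)) for b in arm.boxes_of("wrist",n)[:2]])
for t,n,z in (("pack_white",0,115),("pack_red",0,115),("pack_blue",0,115),("pack_green",0,115),("tester",0,59),("charger",0,22)):
    r=arm.trace("wrist",t)
    if r:
        m=r[0]["pixels"].astype(np.uint8); rr=cv2.minAreaRect(cv2.findNonZero(m)); print(t,round(r[0]["score"],2),rr, np.round(ray(d,cv2.boxPoints(rr),z)[:,:2]).tolist())
E
```

```text
1 [-0.65  0.4   0.04  1.38 -0.02  1.36 -0.56]
-1 [-0.26  0.45 -0.53  1.36  0.22  1.4   2.4 ]
5.6833 [-0.65  0.4   0.05  1.38 -0.02  1.36 -0.55]
charger [([468.0, 411.0, 27.0], 0.77)]
tester [([625.0, 204.0, 51.0], 0.8)]
pack_red [([461.0, 372.0, 114.0], 0.8), ([473.0, 333.0, 55.0], 0.55)]
pack_blue [([463.0, 325.0, 116.0], 0.96)]
pack_green [([461.0, 275.0, 112.0], 0.65)]
pack_white [([457.0, 415.0, 117.0], 0.83)]
pack_white 0.9 ((207.5, 81.0), (20.0, 43.0), 90.0) [[430.0, 426.0], [479.0, 428.0], [479.0, 407.0], [429.0, 404.0]]
pack_red 0.89 ((210.2218475341797, 122.38567352294922), (23.601930618286133, 44.282833099365234), 83.2901611328125) [[430.0, 379.0], [481.0, 388.0], [485.0, 361.0], [433.0, 352.0]]
pack_blue 0.9 ((213.5, 161.0), (26.0, 41.0), 90.0) [[436.0, 339.0], [486.0, 341.0], [486.0, 309.0], [436.0, 307.0]]
pack_green 0.73 ((216.43141174316406, 198.12844848632812), (29.063695907592773, 39.9001579284668), 87.1375961303711) [[439.0, 293.0], [489.0, 298.0], [491.0, 261.0], [441.0, 255.0]]
tester 0.97 ((329.0, 238.5), (133.0, 50.0), 90.0) [[577.0, 305.0], [646.0, 309.0], [670.0, 99.0], [592.0, 95.0]]
charger 0.58 ((218.56332397460938, 132.63717651367188), (168.2512664794922, 53.1479606628418), 86.26860046386719) [[408.0, 458.0], [480.0, 466.0], [502.0, 226.0], [420.0, 216.0]]
```

View pics/w1.png

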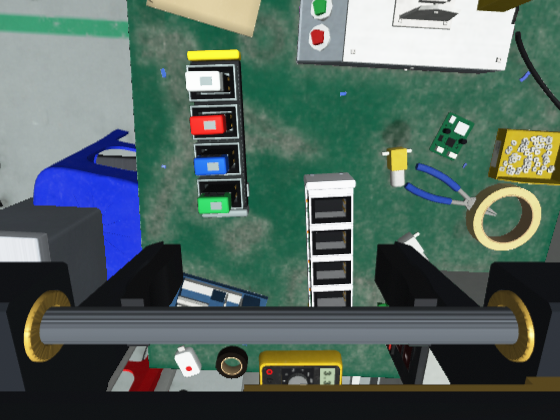

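```bash
python3 - <<'E'
from h import *
import pickle
out={}
for k,p in (("t",[620,150,330]),("c",[460,300,330])):
    arm.move_ptp(p,ori(.07,1)); d=arm.capture("wrist"); out[k]=d
    im=cv2.resize(d["color"][:260,100:460],None,fx=2.2,fy=2.2,interpolation=cv2.INTER_CUBIC); cv2.imwrite(f"pics/w_{k}.png",im[...,::-1])
pickle.dump(out,open("w.pkl","wb"))
d=arm.capture("scene"); print(np.round(ray(d,[[268,172],[318,137],[218,130]],0)))
print(arm.read_state()["time_s"])
E
```

```text
[[ 784.  109.    0.]
 [ 912. -124.    0.]
 [1098.   83.    0.]]
8.1417
```

View pics/w_t.png

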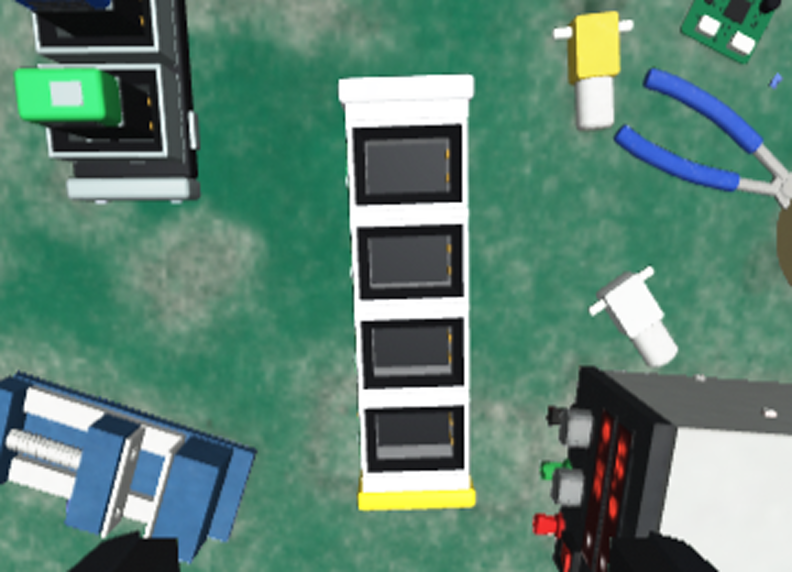

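View pics/w_c.png

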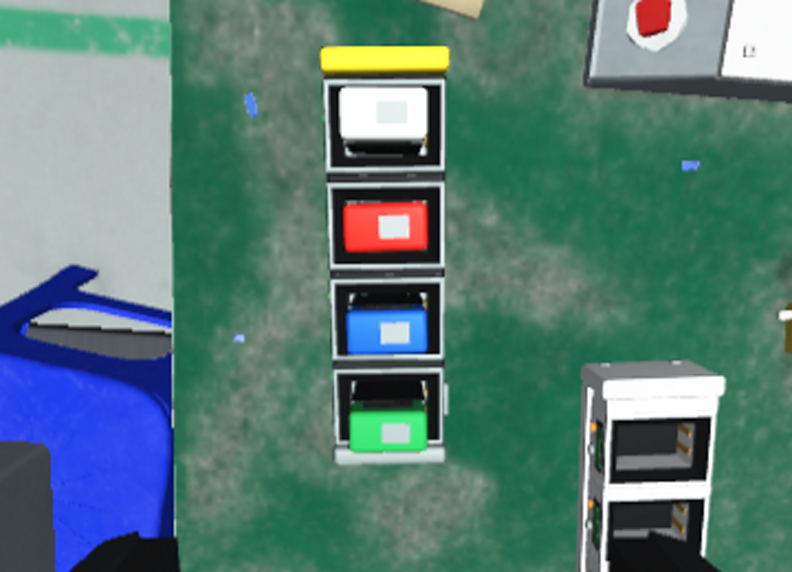

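Tester picture: four black bay openings at crop (407,165), (410,262), (412,352), (415,438), yellow plate at the bottom (-y). The power supply's knobs are at (535–580,410–520), not far behind bays 1 and 2. Charger picture: yellow plate at the top, then white, red, blue, green. Next I'll fit the models.

```bash
cat > fit.py <<'E'
from h import *
import pickle
from scipy.optimize import least_squares
W=pickle.load(open("w.pkl","rb"))
def place(p,L): # p=x,y,yaw ; L local Nx3
    c,s=np.cos(p[2]),np.sin(p[2]); L=np.asarray(L,float)
    return np.c_[p[0]+c*L[:,0]-s*L[:,1],p[1]+s*L[:,0]+c*L[:,1],L[:,2]]
def box(hx,hy,zs,cx=0,cy=0): return [[cx+a*hx,cy+b*hy,z] for z in zs for a in(-1,1) for b in(-1,1)]
# tester
d=W["t"]; g=cv2.cvtColor(d["color"],cv2.COLOR_RGB2GRAY)
cs,_=cv2.findContours((g<110).astype(np.uint8),cv2.RETR_LIST,cv2.CHAIN_APPROX_NONE)
rs=[cv2.minAreaRect(c) for c in cs if 800<cv2.contourArea(c)<3500]
rs=[r for r in rs if 260<r[0][0]<310 and r[0][1]<220]
rs.sort(key=lambda r:-r[0][1]); print([np.round(r[0]+r[1],1).tolist() for r in rs])
obs=[cv2.boxPoints(r) for r in rs]
def ft(p):
    e=[]
    for o,y in zip(obs,(-75,-25,25,75)):
        q=proj(d,place(p,box(p[3],p[4],[59],34,y)))
        e+=[o.mean(0)-q.mean(0)]+[[np.ptp(o[:,0])-np.ptp(q[:,0]),np.ptp(o[:,1])-np.ptp(q[:,1])]]
    return np.ravel(e)
r=least_squares(ft,[590,200,.07,28,19]); T=r.x; print("tester",np.round(T,3),"res",np.round(r.fun,1))
# yaw check from centres on rim plane
c=ray(d,[o.mean(0) for o in obs],59); print(np.round(c,1).tolist(), "pitch",np.round(np.linalg.norm(np.diff(c,axis=0),axis=1),1))
# packs
d=W["c"]; im=cv2.cvtColor(d["color"],cv2.COLOR_RGB2HSV); H,S,V=cv2.split(im)
M=dict(white=(S<40)&(V>190),red=((H<8)|(H>172))&(S>120)&(V>100),blue=(H>100)&(H<120)&(S>150)&(V>150),green=(H>60)&(H<80)&(S>120)&(V>170))
ap=dict(white=(270,52),red=(275,103),blue=(275,150),green=(276,193))
PK={}
for n,m in M.items():
    m=cv2.morphologyEx(m.astype(np.uint8),cv2.MORPH_OPEN,np.ones((3,3))); u,v=ap[n]
    w=np.zeros_like(m); w[v-16:v+17,u-30:u+30]=m[v-16:v+17,u-30:u+30]
    x,y,ww,hh=cv2.boundingRect(cv2.findNonZero(w)); o=np.array([x-.5,x+ww-.5,y-.5,y+hh-.5])
    def f(p):
        q=proj(d,place([p[0],p[1],.04],box(20,11,[89,115]))); return np.r_[q.min(0)[0],q.max(0)[0],q.min(0)[1],q.max(0)[1]]-o
    r=least_squares(f,[460,340]); PK[n]=r.x; print(n,np.round(r.x,1),np.round(r.fun,1))
P=np.array(list(PK.values())); k=np.polyfit(P[:,1],P[:,0],1)
print("charger yaw",-np.arctan(k[0]),"pitch",np.linalg.norm(np.diff(P,axis=0),axis=1))
yaw=-np.arctan(k[0]);C=[*(P.mean(0)-34*np.array([np.cos(yaw),np.sin(yaw)])),yaw]; print("charger",C)
pickle.dump((T[:3],C),open("fit.pkl","wb"))
# overlays
for k,L,q in (("t",[box(28.5,19.5,[59],34,y) for y in(-75,-25,25,75)]+[box(35,118,[61],35)],T),("c",[box(20,11,[115],34,y) for y in (75,25,-25,-75)]+[box(31.5,22.5,[59],34,y) for y in (75,25,-25,-75)],C)):
    im=cv2.resize(W[k]["color"][:260,100:460],None,fx=2.2,fy=2.2,interpolation=cv2.INTER_CUBIC)
    for b in L:
        uv=(proj(W[k],place(q,b))-[99.5,-.5])*2.2-.5
        cv2.polylines(im,[np.int32(np.round(uv[[0,1,3,2]]))],True,(255,0,255),1)
    cv2.imwrite(f"pics/o_{k}.png",im[...,::-1])
E
python3 fit.py
```

```text
[[288.2, 199.1, 28.9, 44.4], [287.4, 160.1, 30.9, 46.2], [286.0, 118.7, 33.0, 47.2], [285.0, 74.4, 35.3, 49.1]]
tester [5.93301e+02 1.74050e+02 1.05000e-01 2.85170e+01 1.92150e+01] res [-0.  -0.  -0.2 -0.2  0.1 -0.   0.2 -0.1 -0.1  0.  -0.2  0.1  0.   0.
  0.2  0.1]
[[634.9, 103.3, 59.0], [629.9, 153.0, 59.0], [624.3, 202.7, 59.0], [619.3, 252.4, 59.0]] pitch [50. 50. 50.]
white [447.5 416.8] [-0.5  0.5 -2.2  2.5]
red [452.3 366.9] [-0.2  0.2  0.3 -0.3]
blue [456.1 316.4] [-1.   1.  -2.1  2.1]
green [460.1 265.1] [-0.8  0.8 -3.8  3.7]
charger yaw 0.08242485112984306 pitch [50.13549316 50.69258217 51.40627381]
charger [np.float64(420.09808376611625), np.float64(338.5152067748398), np.float64(0.08242485112984306)]
```

View pics/o_c.png

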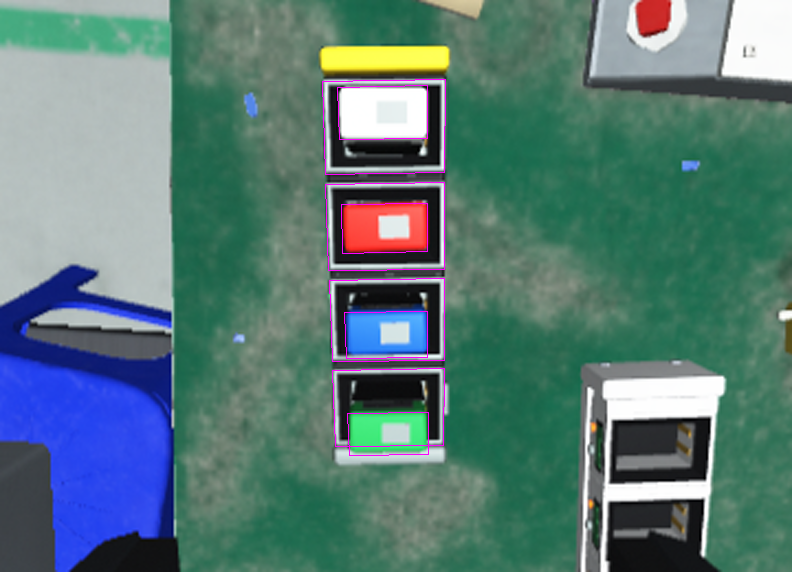

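```bash
python3 - <<'E'
from h import *
import pickle
d=arm.capture("scene")
for z in (0,80,100,120,140,160,180): print(z,np.round(proj(d,[784,109,z])))
w=pickle.load(open("w.pkl","rb"))["t"]
for z in (0,40,80,120,150): print(z,np.round(ray(w,np.array([[535,523],[545,410],[583,368],[670,425]])/2.2+[100,0],z)[:,:2]).tolist())
cv2.imwrite("pics/psu.png",cv2.resize(d["color"][60:230,180:400],None,fx=3.5,fy=3.5)[...,::-1])
E
```

```text
0 [[268. 172.]]
80 [[268. 139.]]
100 [[268. 130.]]
120 [[268. 121.]]
140 [[268. 112.]]
160 [[268. 103.]]
180 [[268.  94.]]
0 [[725.0, 33.0], [721.0, 112.0], [742.0, 141.0], [804.0, 108.0]]
40 [[715.0, 49.0], [713.0, 121.0], [732.0, 148.0], [789.0, 117.0]]
80 [[706.0, 64.0], [704.0, 130.0], [721.0, 155.0], [773.0, 127.0]]
120 [[697.0, 79.0], [695.0, 139.0], [711.0, 161.0], [758.0, 136.0]]
150 [[691.0, 91.0], [689.0, 146.0], [703.0, 166.0], [746.0, 143.0]]
```

View pics/psu.png

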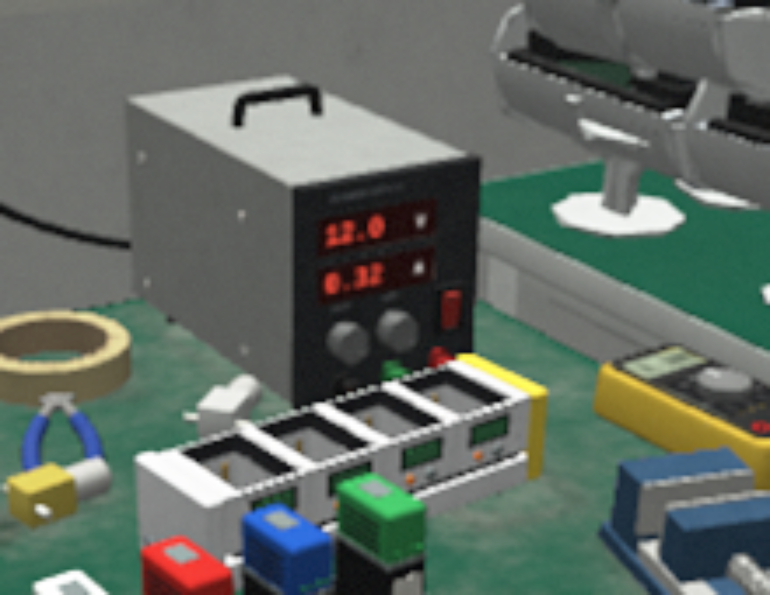

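```bash
python3 - <<'E'
from h import *
import pickle
w=pickle.load(open("w.pkl","rb"))["t"]
im=w["color"]; cv2.imwrite("pics/psu2.png",cv2.resize(im[150:262,330:490],None,fx=5,fy=5,interpolation=cv2.INTER_CUBIC)[...,::-1])
d=arm.capture("scene")
for z in (140,145,150,155): print(z,np.round(ray(d,np.array([[293,187],[478,157]])/3.5+[180,60],z)[:,:2]).tolist(),np.round(ray(w,np.array([[670,425],[650,535]])/2.2+[100,0],z)[:,:2]).tolist())
E
```

```text
140 [[781.0, 122.0], [775.0, -13.0]] [[750.0, 141.0], [750.0, 85.0]]
145 [[767.0, 130.0], [762.0, -3.0]] [[748.0, 142.0], [748.0, 87.0]]
150 [[754.0, 138.0], [748.0, 7.0]] [[746.0, 143.0], [746.0, 89.0]]
155 [[740.0, 146.0], [735.0, 18.0]] [[744.0, 144.0], [744.0, 91.0]]
```

View pics/psu2.png

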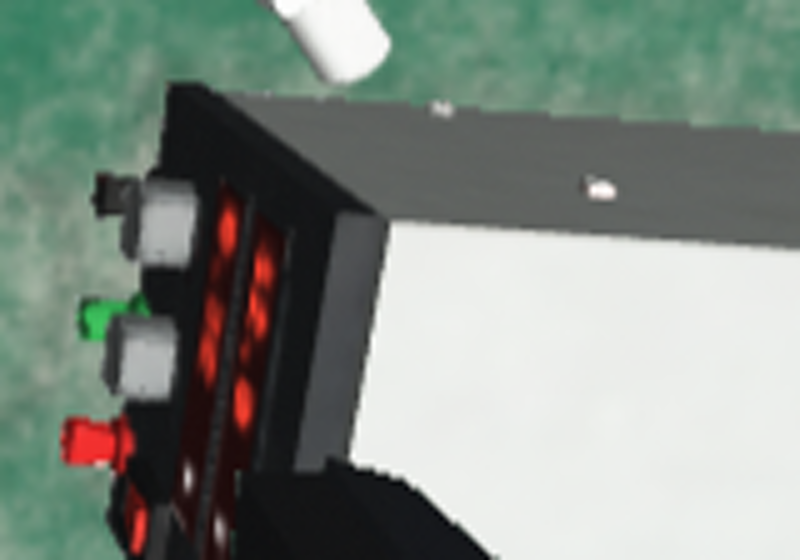

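PSU front face is at x≈739, top at z≈150, and the body will reach about x=732 at z≥146 over bay 1. That is clear, but I'll descend guarded. White goes first.

```bash
cat >> h.py <<'E'
import pickle
def pt(F,x,y): c,s=np.cos(F[2]),np.sin(F[2]); return np.array([F[0]+c*x-s*y,F[1]+s*x+c*y])
ZG,ZT=107.,218.
def st():
    s=arm.read_state(); return dict(t=round(s["time_s"],1),p=np.round(s["tcp_pos"],1).tolist(),f=np.round(s["contact_force"],1).tolist(),o=round(s["opening"],3),g=round(s["grasp_force"],1))
def pick(bay):
    T,C=pickle.load(open("fit.pkl","rb")); a=pt(C,34,100-25-50*(bay-1)); o=ori(C[2])
    arm.gripper_to(.8); arm.move_straight([*a,ZT],o,max_speed=300)
    hit=arm.move_straight([*a,ZG],max_speed=120,force_limit=12); print("pick",bay,hit,st())
    if hit: return False
    arm.gripper_to(0,30); print("grip",st()); arm.move_straight([*a,ZT],max_speed=120); print("up",st())
    return True
def carry(bay):
    T,C=pickle.load(open("fit.pkl","rb")); b=pt(T,34,-75+50*(bay-1))
    arm.move_straight([*b,ZT],ori(T[2]),max_speed=280)
    print("desc",arm.move_straight([*b,ZG+37],max_speed=120,force_limit=15),st())
    print("in",arm.move_straight([*b,ZG+4],max_speed=40,force_limit=10),st())
    print("home",arm.move_straight([*b,ZG-4],max_speed=15,force_limit=6),st())
def release(bay):
    arm.gripper_to(.75); print("rel",st())
    p=arm.read_state()["tcp_pos"]; arm.move_straight([p[0],p[1],ZT-60],max_speed=120); print(st())
E
python3 - <<'E'
from h import *
if pick(1): carry(1)
E
```

```text
pick 1 False {'t': 10.5, 'p': [448.4, 416.5, 107.9], 'f': [-0.3, -0.2, 1.3], 'o': 0.798, 'g': 0.0}
grip {'t': 11.5, 'p': [447.8, 416.1, 107.0], 'f': [0.3, -0.1, -0.5], 'o': 0.005, 'g': 0.0}
up {'t': 12.6, 'p': [447.3, 415.7, 217.1], 'f': [0.1, -0.2, -0.8], 'o': 0.009, 'g': 0.0}
desc False {'t': 14.8, 'p': [635.5, 103.3, 144.7], 'f': [0.5, 0.4, -0.2], 'o': 0.003, 'g': 0.0}
in False {'t': 15.8, 'p': [635.2, 103.1, 111.3], 'f': [-0.5, -0.4, -0.4], 'o': 0.008, 'g': 0.0}
home False {'t': 16.5, 'p': [635.0, 103.0, 103.0], 'f': [-0.4, 0.4, -0.0], 'o': 0.008, 'g': 0.0}
```

The gripper shut on nothing, so I'll look before doing anything else.

```bash
python3 - <<'E'
from h import *
p=arm.read_state()["tcp_pos"]; arm.move_straight([p[0],p[1],218]); arm.move_ptp([460,300,330],ori(.08)); arm.gripper_to(.8)
d=arm.capture("wrist"); s=arm.capture("scene")
a=cv2.resize(d["color"][:,180:380],None,fx=1.4,fy=1.4); b=cv2.resize(s["color"][180:330,150:350],None,fx=2.5,fy=2.5)
c=np.zeros((588,790,3),np.uint8); c[:,:280]=a; c[:375,285:785]=b
cv2.imwrite("pics/chk.png",c[...,::-1]); print(st())
E
```

```text
{'t': 19.7, 'p': [460.0, 300.0, 330.0], 'f': [-1.2, -0.0, 0.8], 'o': 0.801, 'g': 0.0}
```

View pics/chk.png

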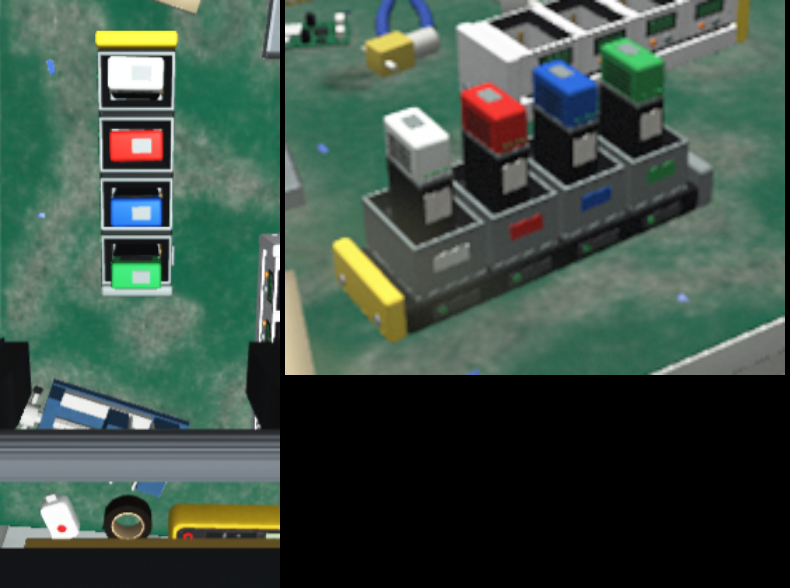

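White still stands in its cup, with its cap at (136,76) in the wrist crop; the others haven't moved. I'll go back down and look before closing.

```bash
python3 - <<'E'
from h import *
T,C=pickle.load(open("fit.pkl","rb")); a=pt(C,34,75)
arm.move_straight([*a,ZT],ori(C[2]),max_speed=300)
print(arm.move_straight([*a,ZG],max_speed=150,force_limit=12),st(),arm.read_state()["tool_rot"],ori(C[2]))
s=arm.capture("scene"); e=arm.capture("side")
arm.gripper_to(.48,10); print(st())
arm.gripper_to(.40,10); print(st()); w=arm.capture("scene")
c=np.zeros((590,790,3),np.uint8)
r=lambda i,f: cv2.resize(i,None,fx=f,fy=f)
c[:300,:390]=r(s["color"][170:320,150:345],2);c[:300,395:785]=r(w["color"][170:320,150:345],2); c[305:585,:420]=r(e["color"][190:330,230:440],2)
cv2.imwrite("pics/chk2.png",c[...,::-1])
E
```

```text
False {'t': 21.3, 'p': [448.7, 416.4, 108.2], 'f': [0.2, 0.5, -0.2], 'o': 0.803, 'g': 0.0} [2.12850572 2.31042584 0.00320508] [2.12803014 2.31108029 0.        ]
{'t': 22.0, 'p': [447.8, 416.0, 107.0], 'f': [0.7, -0.1, 0.0], 'o': 0.479, 'g': 0.0}
{'t': 22.3, 'p': [447.8, 416.1, 107.0], 'f': [-0.1, 1.1, 0.0], 'o': 0.401, 'g': 0.0}
```

View pics/chk2.png

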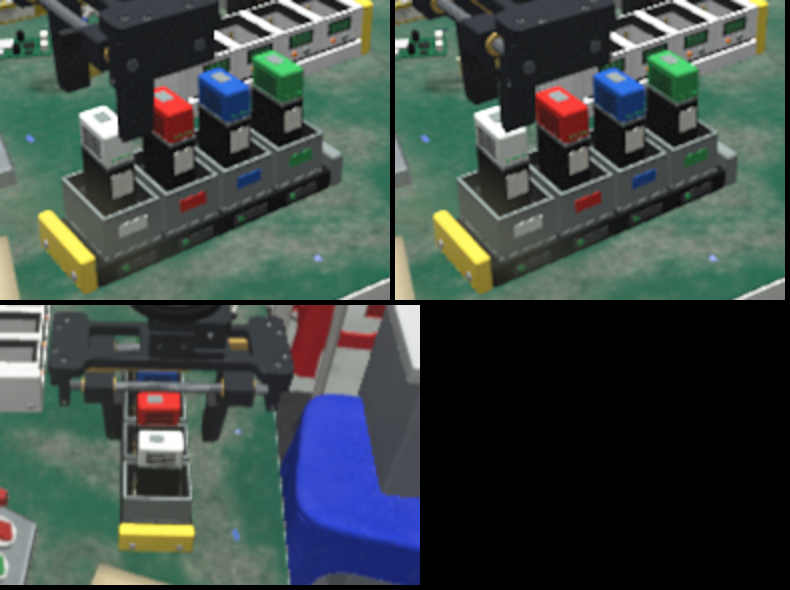

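```bash
python3 - <<'E'
from h import *
s=arm.capture("scene"); e=arm.capture("side")
from scipy.optimize import least_squares
def tri(us,ue):
    r=least_squares(lambda P:np.r_[proj(s,P)[0]-us,proj(e,P)[0]-ue],[450,400,100]); return np.round(r.x,1),np.round(r.fun,1)
print("tip",tri([220,238],[336,258]))
a=np.array
for n,P in dict(tipfront=[400,413,82],captop=[447.5,416.8,115],capFL=[428.5,426,115],cup1rimFL=[416,436,59],cup1rimBL=[478,441,59],t1=[666,125,59],yel=[418,457,34]).items():
    print(n,"scene",np.round(proj(s,P)[0]),"side",np.round(proj(e,P)[0]))
# overlays of fitted charger/tester in both
T,C=pickle.load(open("fit.pkl","rb"))
exec(open("fit.py").read().split("# tester")[0].split("W=pickle")[1].split("\n",1)[1])
c=np.zeros((600,800,3),np.uint8)
for i,(d,(y0,x0)) in enumerate(((s,(150,150)),(e,(150,210)))):
    im=cv2.resize(d["color"][y0:y0+170,x0:x0+200],None,fx=3.4/2*1.15,fy=3.4/2*1.15,interpolation=cv2.INTER_CUBIC); f=3.4/2*1.15
    for F,b in [(C,box(31.5,22.5,[59],34,y)) for y in(75,-75)]+[(C,box(20,11,[115],34,75))]+[(T,box(28.5,19.5,[59],34,y)) for y in (-75,75)]:
        uv=(proj(d,place(F,b))-[x0,y0])*f; cv2.polylines(im,[np.int32(np.round(uv[[0,1,3,2]]))],True,(255,0,255),1)
    h,w=im.shape[:2]; c[:h,i*400:i*400+w]=im[:,:400]
cv2.imwrite("pics/chk3.png",c[:340,...,::-1])
E
```

```text
tip (array([403.8, 411.8, 120.4]), array([-1.3,  1.8, -0.1, -3. ]))
tipfront scene [221. 266.] side [336. 270.]
captop scene [202. 230.] side [311. 257.]
capFL scene [201. 238.] side [321. 262.]
cup1rimFL scene [201. 279.] side [326. 287.]
cup1rimBL scene [180. 258.] side [292. 286.]
t1 scene [291. 168.] side [227. 177.]
yel scene [187. 298.] side [323. 305.]
```

View pics/chk3.png

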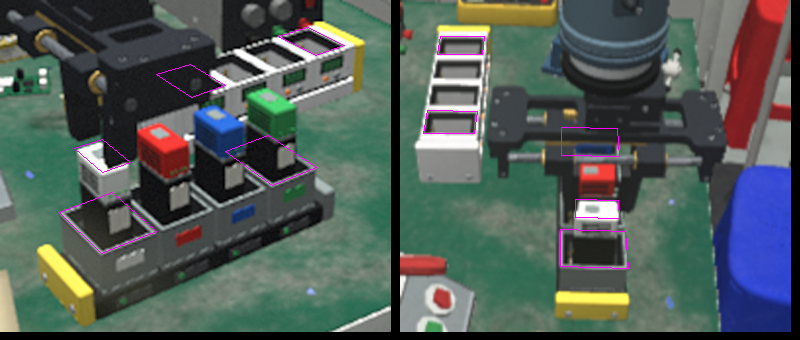

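The overlays sit on cups, cap and bays in both fixed cameras, so the fit is right. But the fingertip triangulates to z≈120, where the stated geometry gives 82, so the tips sit about 38 mm higher relative to the TCP than stated. I'll check that by descending further, guarded.

```bash
python3 - <<'E'
from h import *
T,C=pickle.load(open("fit.pkl","rb")); a=pt(C,34,75)
arm.move_straight([*a,130],max_speed=150); arm.gripper_to(.8)
print(arm.move_straight([*a,72],max_speed=80,force_limit=8),st())
s=arm.capture("scene"); e=arm.capture("side")
c=np.zeros((400,800,3),np.uint8)
c[:400,:400]=cv2.resize(s["color"][150:310,130:290],(400,400),interpolation=cv2.INTER_CUBIC); c[:400,405:800]=cv2.resize(e["color"][180:338,240:398],(395,395+5),interpolation=cv2.INTER_CUBIC)
cv2.imwrite("pics/chk4.png",c[...,::-1])
E
```

```text
False {'t': 24.3, 'p': [448.1, 416.4, 72.3], 'f': [1.2, -0.2, 0.0], 'o': 0.802, 'g': 0.0}
```

View pics/chk4.png

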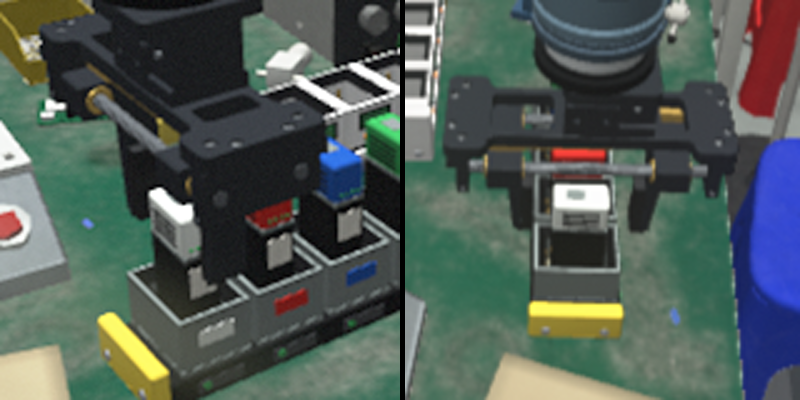

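The tip is now at about (218,262) in the scene image, z≈86, with no contact, so the tips are about 14 mm above the TCP. I'll shift the working height by -39 mm and grip.

```bash
sed -i 's/^ZG,ZT=.*/ZG,ZT=68.,180./; s/if hit: return False/if hit: return False/' h.py; python3 - <<'E'
from h import *
if pick(1):
    if arm.read_state()["opening"]>.3: carry(1)
    for n in ("scene",): 
        s=arm.capture(n); cv2.imwrite("pics/b1.png",cv2.resize(s["color"][60:230,180:400],None,fx=3.4,fy=3.4)[...,::-1])
E
```

```text
pick 1 False {'t': 26.2, 'p': [448.3, 416.5, 68.7], 'f': [0.6, 0.5, -0.2], 'o': 0.8, 'g': 0.0}
grip {'t': 26.8, 'p': [448.0, 416.2, 68.2], 'f': [0.5, -0.5, 1.4], 'o': 0.451, 'g': 29.9}
up {'t': 27.9, 'p': [447.3, 415.6, 179.1], 'f': [0.9, -0.5, -1.1], 'o': 0.45, 'g': 29.9}
desc False {'t': 30.1, 'p': [635.5, 103.3, 105.6], 'f': [0.7, -0.6, -1.3], 'o': 0.451, 'g': 29.9}
in False {'t': 31.1, 'p': [635.3, 103.1, 72.2], 'f': [-0.4, -0.0, -1.9], 'o': 0.451, 'g': 29.9}
home True {'t': 31.4, 'p': [635.6, 103.2, 68.1], 'f': [0.4, 0.3, 3.9], 'o': 0.447, 'g': 29.9}
```

Home at exactly the expected height. Release, then the rest.

```bash
python3 - <<'E'
from h import *
release(1)
for b in (2,3,4):
    if not pick(b) or arm.read_state()["opening"]<.4: print("bad pick");break
    carry(b)
    z=arm.read_state()["tcp_pos"][2]
    if z>ZG+1.5 or z<ZG-2.5: print("not home");break
    release(b)
s=arm.capture("scene");e=arm.capture("side")
c=np.zeros((400,800,3),np.uint8)
c[:,:400]=cv2.resize(s["color"][100:260,190:350],(400,400)); c[:,400:]=cv2.resize(e["color"][140:300,180:340],(400,400)); cv2.imwrite("pics/fin.png",c[...,::-1])
E
```

```text
rel {'t': 32.1, 'p': [634.6, 102.9, 67.1], 'f': [-0.5, -0.1, -0.7], 'o': 0.749, 'g': 0.0}
{'t': 32.6, 'p': [634.3, 102.9, 119.8], 'f': [-0.1, 0.5, 0.4], 'o': 0.75, 'g': 0.0}
pick 2 False {'t': 35.2, 'p': [452.5, 366.6, 68.7], 'f': [0.2, 0.8, 0.6], 'o': 0.8, 'g': 0.0}
grip {'t': 35.8, 'p': [452.1, 366.3, 68.2], 'f': [1.1, 0.3, 1.6], 'o': 0.449, 'g': 29.9}
up {'t': 36.9, 'p': [451.4, 365.8, 179.2], 'f': [-0.3, -1.2, -1.9], 'o': 0.455, 'g': 29.9}
desc False {'t': 38.8, 'p': [630.3, 153.1, 105.7], 'f': [0.0, -0.4, -2.7], 'o': 0.453, 'g': 29.9}
in False {'t': 39.8, 'p': [630.0, 152.8, 72.2], 'f': [0.6, -0.1, 0.0], 'o': 0.45, 'g': 29.9}
home True {'t': 40.2, 'p': [630.4, 152.8, 68.0], 'f': [0.1, -0.9, 3.8], 'o': 0.452, 'g': 29.9}
rel {'t': 40.7, 'p': [629.3, 152.6, 67.1], 'f': [0.3, 0.4, 0.2], 'o': 0.751, 'g': 0.0}
{'t': 41.3, 'p': [629.0, 152.6, 119.8], 'f': [-0.9, -0.4, 0.1], 'o': 0.753, 'g': 0.0}
pick 3 False {'t': 43.7, 'p': [456.6, 316.7, 68.6], 'f': [0.3, 0.1, 0.4], 'o': 0.803, 'g': 0.0}
grip {'t': 44.2, 'p': [456.2, 316.5, 68.2], 'f': [0.4, -0.0, 0.9], 'o': 0.454, 'g': 29.9}
up {'t'
[... 584 characters left out ...]
.8, 68.5], 'f': [-0.1, 0.2, 0.7], 'o': 0.797, 'g': 0.0}
grip {'t': 52.2, 'p': [460.3, 266.6, 68.2], 'f': [0.4, -0.6, 1.5], 'o': 0.452, 'g': 30.0}
up {'t': 53.2, 'p': [459.6, 266.2, 179.2], 'f': [-0.6, -0.1, -2.0], 'o': 0.451, 'g': 30.0}
desc False {'t': 54.7, 'p': [619.6, 252.6, 105.8], 'f': [-0.5, 1.2, -0.6], 'o': 0.453, 'g': 30.0}
in False {'t': 55.7, 'p': [619.5, 252.3, 72.3], 'f': [-0.4, 0.2, -0.7], 'o': 0.446, 'g': 30.0}
home True {'t': 56.1, 'p': [619.6, 252.3, 68.2], 'f': [-1.2, -0.1, 5.5], 'o': 0.451, 'g': 30.0}
rel {'t': 56.6, 'p': [618.6, 251.9, 67.0], 'f': [-0.6, -0.1, 0.2], 'o': 0.749, 'g': 0.0}
{'t': 57.2, 'p': [618.3, 251.9, 119.8], 'f': [-0.2, 0.5, -0.1], 'o': 0.747, 'g': 0.0}
```

View pics/fin.png

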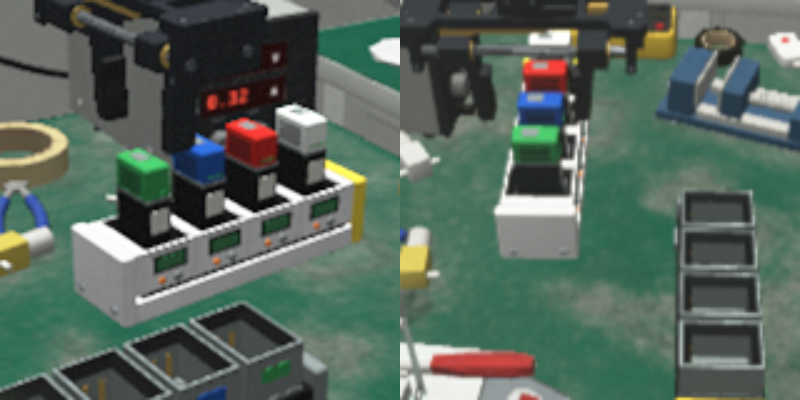

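The final picture shows white, red, blue and green standing upright from the yellow end in bays 1–4, labels forward (scene crop (300,125) to (145,170)), and the cups empty. I'll lift clear and sign off.

```bash
python3 - <<'E'
from h import *
p=arm.read_state()["tcp_pos"]; arm.move_straight([p[0],p[1],240],max_speed=150); print(st()); print(arm.sign_off())
E
```

```text
{'t': 58.3, 'p': [617.2, 251.3, 238.8], 'f': [-0.5, -0.1, -0.9], 'o': 0.752, 'g': 0.0}
the job is handed in; nothing more can be done
None
```

The job is handed in at 58.3 s: white, red, blue and green are fully home and upright in tester bays 1–4, labels forward; the first grasp closed on air because the fingertips sit about 38 mm higher than stated, so I corrected the height and nothing was disturbed.

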